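# Slide a loaded soldering carrier across the gap into the preheater

## Task

Push the dark soldering carrier off its loading stand, across the open gap and onto the preheater, all the way home against the end stop until the brass spring catch has come up behind its tail. Nothing on the board is soldered yet: slide the carrier slowly and level, letting neither its heavy leading end nor its tail dip into the gap; push and press on the carrier gently, and do not touch the parts on the board. Leave it there, and do not disturb the other things on the bench.

Things in the scene. Friction and masses are not known exactly. Their poses are not given: they have to be found in the camera images.
- carrier: dark soldering carrier, loose, 0.4 to 0.7 kg, base plate 170 x 100 x 6 mm, green board in a raised frame on it. Origin mid underside, x towards the leading end (along the push), z up. Nose-heavy: centre of mass 23 mm ahead of the origin, 62 mm behind the leading edge, so unless its tail is held down the nose drops into the gap. Parts reach 39 mm over the underside.
- nose (a point): middle of the carrier's leading lower edge, 85 mm ahead of the carrier's origin
- ledge (a point): on the carrier's tail ledge (last 40 mm of the plate, with a black pad 35 x 80 mm, its top 9 mm over the underside): point on the pad's top, middle line, 20 mm ahead of the tail edge, 20 mm behind the rear face of the push bar (across the whole carrier, 12 mm thick, top 17 mm over the pad; plug rows hard against its front: no pinching). The pad is hard: touch down at 5 mm/s
- power_module: finned grey heat sink on the leading end of the board, 60 x 50 x 26 mm, fixed to the board; origin under its middle; not to be touched
- plug_row_a: long green terminal block on the board in front of the push bar, 12 x 40 x 13 mm, fixed to the board; not to be touched
- plug_row_b: short green terminal block beside it, 12 x 30 x 13 mm, fixed to the board; not to be touched
- loading_stand: aluminium stand, fixed; deck 205 x 104 mm between side rails 8 mm high (2 mm play on each side of the carrier). Origin at bench level under the middle of its exit edge, x along the push; a rear lip 8 mm high at x = -205 to -197 mm
- stand_edge (a point): middle of the stand's exit edge at deck height (deck 56 to 60 mm over the bench)
- preheater: grey preheater with steel deck, fixed, 260 x 128 mm, 78 to 92 mm beyond the stand's exit edge, nearly in line; deck 0.5 to 2 mm lower than the stand's. Origin at bench level under the middle of its entry edge, x along the push. The first 14 mm of deck slope up as a lead-in from about 4 mm lower; side rails 8 mm high, flared at the entry
- preheater_edge (a point): middle of the preheater's entry edge at deck height, x along the push
- home (a point): nearest place of the carrier's nose point when it is home: deck height, 215 mm beyond the entry edge, x along the push. Fixed to the preheater. The end stop (dark steel block with two hard bumpers) and the brass catch sit together on a clamped setting bar, which is set 0 to 25 mm beyond this point, differently each time and not measured: find the stop by feel
- catch (a joint): height of the brass spring catch in the middle of the preheater's deck. 0 = up, 7 mm proud: a ramp from 17 mm beyond the entry edge to a square face at 42 mm (both plus the 0 to 25 mm of the setting bar); grows to 0.007 m as the carrier slides over and presses it down (spring about 1 N). When the carrier is at the stop it stands up again 3 mm behind the tail edge
- flux_syringe: white flux syringe, loose on the bench left of the stand, 28 x 150 x 18 mm; leave alone
- red_pliers: red-handled cutters, loose on the bench right of the preheater, 47 x 138 x 14 mm; leave alone
- paste_jar: black round jar, loose behind them, 48 mm wide, 37 mm high; leave alone

How it is judged:
By the outcome, as a careful person would: the job done as asked, in the order asked, and still so for the second after the job is handed in, with the robot touching nothing.
It also fails if it takes over 58 s, if anything falls off the work surface, if the arm or the gripper's body presses on something with over 40 N, if the wrist force passes 120 N, or if a joint passes its speed limit or range.

## Robot

A 6-joint arm with a two-finger parallel gripper is mounted at the origin on a cart in front of the work surface, level with it; the furniture and walls round the work are solid. World frame = base frame: x ahead of the robot, y to its left, z up, the work surface at z = 0. Lengths are in mm, angles in rad, forces in N, time in s.
With the tool pointing down it reaches from about 250 to 850 mm from the base axis. Payload 12.5 kg.
Tool frame: the origin (TCP) lies midway between the tips of the shut fingers; the grasp point (between the pads) lies 19 mm behind it; z points along the fingers, y is the line along which they close (so a half turn about z gives the same grasp; the last joint's range is limited). The gripper opens to 93 mm and grips with 3 to 60 N. Pads are 15 mm wide; open, the fingers measure 128 mm over their backs; the gripper's body (75 mm by 188 mm) begins 65 mm behind the grasp point.
Start: joints at [1.136, 0.351, 1.652, -0, 1.139, -0.085], TCP at [188.459, 516.689, 218.633] pointing down, gripper open.
Joint ranges: [-2.75, 2.75], [-0.79, 2.1], [0.01, 2.65], [-1.57, 4.71], [0.07, 3.14], [-2.87, 2.87]. Speed limits (rad/s): [2.22, 2.22, 2.79, 3.14, 3.14, 3.14].

## Interface

Orientations are given as a rotation vector (axis times angle).
In Python, from plant import * gives the robot as it stands.
- The arm moves only by the tool move_arm, never from a script. Its arguments are lists of equal length, an entry for each row: "hand": the closure, from 0 (fully open) to 1 (shut); "delta_pos": the shift along the tool's x, y, z in cm, a list of three; "roll": the turn about the tool's z in rad. In form: {"hand": [hand, ...], "delta_pos": [[x, y, z], ...], "roll": [roll, ...]}. A call has 1 to 10 rows; each row shifts and turns the commanded pose from where the row before left it, along the tool's axes as they then stand; what a row does not reach is not made up. A row lasts 1/8 s, in which the tool goes at most 62.5 mm and 10.7 degrees, less where a joint would pass 70% of its speed; a pose out of reach is approached as far as the arm can. A call is refused whole if a number of a shift passes 6.25 or a number of a turn 0.188, either way. A call with a gripper value outside its range is refused whole. The fingers move at their own pace and stop on an object; "force" is the grip in N (left out, the last holds). Time passes only in rows, so rows that do not move let the fingers close. It gives the time, the measured TCP pose, the force, the opening and the grip force at its end, in the units of the state.
- sense(): the state, without advancing time (a new reading comes with each control period).
- snapshot(name): name is "scene" or "top"; returns the picture (400x640x3 uint8, blue, green, red); there is no depth.
- camera_info(name): a dict with "K" (3x3 intrinsics, pixels), "R" (3x3) and "t" (3): a world point X has camera coordinates R X + t. Camera axes: x right, y down, z forward; pixel columns grow to the right and rows downward; lengths in mm; the calibration is good to about 2 mm. A picture is of the moment at which its call begins. camera_info takes no time and is no camera call.
- hand_in(): hands the job in; it is judged then, once.
Trained networks look in the newest picture that a camera, given by its name, has taken for a name from the list of things; names that differ only in an ending like _2 or _b are one class to them, and where a whole thing is asked for, a point or a joint stands for the part that bears it (a point fixed in the world has none). Each returns a list of dicts, best first, with "confidence" (0 to 1); they miss things now and then, are a little off and sometimes report something else, mostly with a low value. They report only what shows in the picture. A call takes as long as a camera call.
- spot_in(camera, label): "extent" ([left, top, width, height] in pixels, round what is visible of it).
- outline_of(camera, label): "mask" (400x640 bool, what is visible of it) and "extent" ([left, top, width, height] in pixels, round what is visible of it).
The state is a dict: "clock": time; "joint_pos": joint angles; "joint_velocities": joint speeds; "joint_efforts": joint torques, N m; "tcp_pos": TCP position; "ee_rot": TCP orientation; "wrist_force": force on the tool from outside, world axes, zero at the start; "ft_torque": the same for the moment, N m; "width": opening from 0.0 (shut) to 1.0 (fully open); "grasp_force": force on a finger pad.
Only numpy, scipy, OpenCV 4.12 (cv2) and the standard library are available. Lean on these libraries where they do the work, as an engineer would, in place of code of your own. Each camera call takes 0.05 s, during which the arm holds its last target. There are 200 camera calls.

## Working session

There is one attempt and no reset: what is moved stays moved. The work goes in short steps, Python scripts to look and compute and a tool call to move; the robot and the scene stay as the last step left them, time stands still between calls to the robot, and variables do not carry over. Pictures are saved under pics/ and viewed, at most 10 in all, crops included, and the job is handed in when it is done.

Besides the shell and the picture viewer there is one more tool, called after "Call:" as name(argument=value, ...), one argument or row to a line, values as JSON. move_arm: Moves the arm, as the interface text tells. Its arguments: {"type":"object","properties":{"hand":{"type":"array"},"delta_pos":{"type":"array"},"roll":{"type":"array"},"force":{"type":"number"}},"required":["hand","delta_pos","roll"]}

```bash
mkdir -p pics; ls
python3 - <<'E'
from plant import *
import cv2,numpy as np
s=sense();print(s)
ims=[]
for n in("scene","top"):
    im=snapshot(n);cv2.imwrite(f"pics/{n}0.png",im);c=camera_info(n);print(n,c)
    for l in("carrier","power_module","plug_row_a","loading_stand","preheater","catch","flux_syringe","red_pliers","paste_jar"):
        r=spot_in(n,l);print(n,l,[(np.round(q["extent"],1).tolist(),round(q["confidence"],2)) for q in r[:2]])
E
```

```text
pics
{'clock': 0.0, 'joint_pos': array([ 1.13640051e+00,  3.51242811e-01,  1.65241540e+00,  2.86381326e-06,
        1.13907953e+00, -8.46217928e-02]), 'joint_velocities': array([-0.00060179, -0.00119219, -0.00123989, -0.00093565,  0.00059107,
       -0.00084063]), 'joint_efforts': array([-2.02846641e-03, -4.97323072e+01, -2.85255039e+01,  6.97552459e-02,
        2.58390832e-02, -7.88748412e-05]), 'tcp_pos': array([188.32181734, 516.39692531, 218.10112661]), 'ee_rot': array([-5.46577509e-01, -3.09337881e+00,  1.73725672e-03]), 'wrist_force': array([ 0.09575076, -0.21741666, -0.43127052]), 'ft_torque': array([-0.01413019,  0.07350187, -0.03444089]), 'grasp_force': 0.0, 'width': 0.9969234079120785}
scene {'K': array([[480.42021133,   0.        , 320.47863218],
       [  0.        , 480.42021133, 202.28148665],
       [  0.        ,   0.        ,   1.        ]]), 'R': array([[ 0.73334652, -0.67982683,  0.00619388],
       [-0.44392787, -0.48573673, -0.75298598],
       [ 0.51490866,  0.54945001, -0.65800741]]), 't': array([-381.48106459,  303.84110732, 1276.33626412])}
scene carrier [([2
[... 739 characters left out ...]
ray([[-0.01130468, -0.99965221,  0.0238256 ],
       [-0.99745777,  0.00959694, -0.07061087],
       [ 0.07035766, -0.02456326, -0.99721936]]), 't': array([  -2.26786578,  548.101616  , 1392.17273542])}
top carrier [([246.2, 214.7, 61.5, 42.0], 0.91)]
top power_module [([281.9, 226.7, 24.5, 19.0], 0.79)]
top plug_row_a [([340.2, 198.7, 92.4, 55.8], 0.73), ([268.3, 228.7, 3.2, 9.2], 0.65)]
top loading_stand [([231.7, 212.0, 76.6, 53.5], 0.88)]
top preheater [([339.6, 200.8, 94.7, 54.4], 0.85)]
top catch [([281.6, 228.4, 25.6, 16.6], 0.44)]
top flux_syringe [([141.5, 215.7, 39.6, 11.3], 0.55)]
top red_pliers [([437.8, 190.9, 15.8, 42.0], 0.5)]
top paste_jar [([440.0, 160.3, 20.5, 16.8], 0.81)]
```

Run:
```python
import cv2
a=cv2.imread("pics/top0.png")[150:300,210:450];cv2.imwrite("pics/t0c.png",cv2.resize(a,(798,499),interpolation=cv2.INTER_CUBIC))
a=cv2.imread("pics/scene0.png")[150:300,220:440];cv2.imwrite("pics/s0c.png",cv2.resize(a,(792,540),interpolation=cv2.INTER_CUBIC))
```

```text
(no output)
```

View pics/t0c.png

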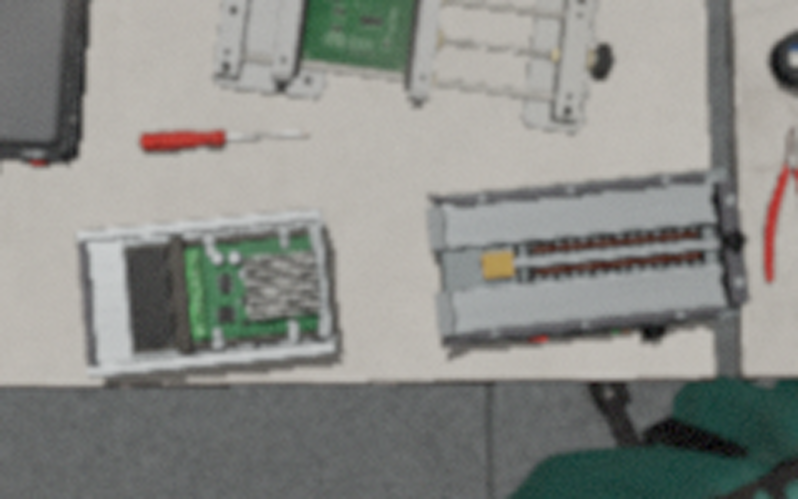

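View pics/s0c.png

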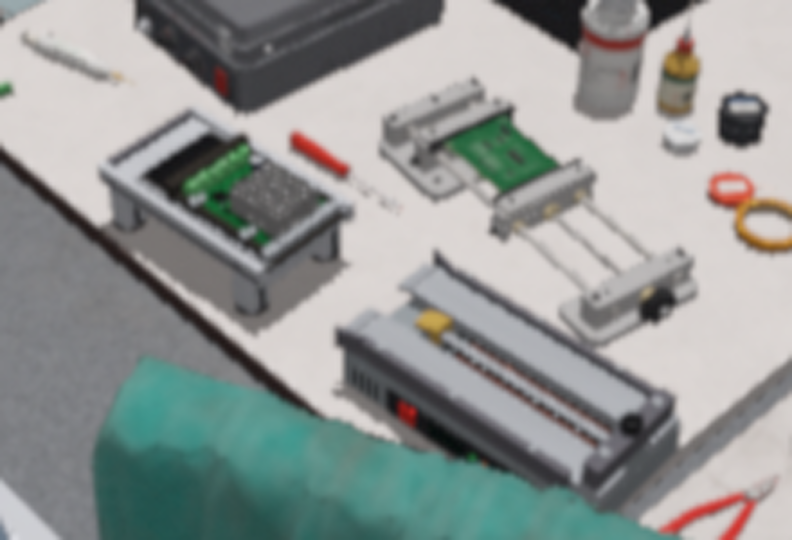

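The top view shows the carrier on the stand at left, with its pad at about (256,240). The preheater is at right, with its brass catch at about (360,229). The push runs to the right in the image, which is world -y. Next I'll triangulate the corners picked from both views.

```bash
cat > h.py <<'E'
from plant import *
import cv2,numpy as np
from scipy.spatial.transform import Rotation as Ro
def P(n):
    c=camera_info(n);return c["K"]@np.c_[c["R"],c["t"]]
def tri(a,b):
    X=cv2.triangulatePoints(P("top"),P("scene"),np.float64(a).reshape(2,1),np.float64(b).reshape(2,1)).ravel();return X[:3]/X[3]
def onz(n,p,z):
    c=camera_info(n);d=c["R"].T@np.linalg.inv(c["K"])@[p[0],p[1],1];o=-c["R"].T@c["t"];return o+d*(z-o[2])/d[2]
def proj(n,X):
    q=P(n)@np.r_[X,1];return q[:2]/q[2]
E
python3 - <<'E'
from h import *
T=lambda x,y:(210+(x-1)/3.325,150+(y-1)/3.325)
S=lambda x,y:(220+(x-1)/3.6,150+(y-1)/3.6)
for k,a,b,z in[("rear-far",(80,235),(192,112),66),("exit-far",(325,212),(350,210),66),("exit-near",(340,355),(262,270),66),("rear-near",(92,372),(103,172),66),
 ("pre-ef",(432,198),(437,258),66),("pre-en",(447,345),(342,330),66),("pre-xf",(715,175),(672,405),66),("catch",(498,264),(434,325),60),("pad",(153,298),(182,174),67),
 ("barF",(176,238),None,84),("barN",(188,350),None,84),("padrF",(124,247),None,67),("padrN",(134,352),None,67),("fr-F",(318,222),None,70),("fr-N",(332,345),None,70)]:
    if b: print(k,np.round(tri(T(*a),S(*b))),end=" ")
    print(k,np.round(onz("top",T(*a),z)))
print(Ro.from_rotvec(sense()["ee_rot"]).as_matrix().round(3))
im=snapshot("top")
for n,(x,y,w,h_) in{"top":(225,200,120,75)}.items():
    cv2.imwrite("pics/t1c.png",cv2.resize(im[y:y+h_,x:x+w],None,fx=6.6,fy=6.6,interpolation=cv2.INTER_CUBIC))
for l in("carrier","loading_stand","preheater","power_module"):
    r=outline_of("top",l)
    m=r[0]["mask"].astype(np.uint8);c,_=cv2.findContours(m,0,1);c=max(c,key=cv2.contourArea);R=cv2.minAreaRect(c);print(l,R,np.round(cv2.boxPoints(R),1).tolist())
E
```

```text
rear-far [507. 221.  58.] rear-far [508. 220.  66.]
exit-far [524.  18.  59.] exit-far [525.  17.  66.]
exit-near [407.   5.  71.] exit-near [406.   5.  66.]
rear-near [395. 211.  55.] rear-near [395. 210.  66.]
pre-ef [537. -74.  57.] pre-ef [535. -73.  66.]
pre-en [415. -85.  62.] pre-en [413. -83.  66.]
pre-xf [ 555. -315.   55.] pre-xf [ 552. -310.   66.]
catch [ 480. -128.   55.] catch [ 480. -128.   60.]
pad [452. 163.  50.] pad [455. 159.  67.]
barF [504. 139.  84.]
barN [412. 129.  84.]
padrF [497. 183.  67.]
padrN [411. 175.  67.]
fr-F [516.  23.  70.]
fr-N [415.  12.  70.]
[[-0.939  0.343 -0.   ]
 [ 0.343  0.939 -0.   ]
 [ 0.    -0.    -1.   ]]
carrier ((277.995849609375, 237.20770263671875), (36.14546203613281, 61.56138229370117), 84.42780303955078) [[245.60000610351562, 222.1999969482422], [306.8999938964844, 216.1999969482422], [310.3999938964844, 252.1999969482422], [249.10000610351562, 258.20001220703125]]
loading_stand ((277.9822998046875, 237.31878662109375), (36.16973876953125, 61.56138229370117), 84.42780303955078) [[245.60000610351562, 222.3000030517578], [306.8999938964844, 216.3000030517578], [310.3999938964844, 252.3000030517578], [249.10000610351562, 258.29998779296875]]
preheater ((386.1587829589844, 228.56468200683594), (50.08280944824219, 94.87356567382812), 85.60128784179688) [[336.8999938964844, 207.1999969482422], [431.5, 200.0], [435.3999938964844, 249.89999389648438], [340.79998779296875, 257.20001220703125]]
power_module ((294.0, 235.0), (18.0, 20.0), 90.0) [[284.0, 226.0], [304.0, 226.0], [304.0, 244.0], [284.0, 244.0]]
```

View pics/t1c.png

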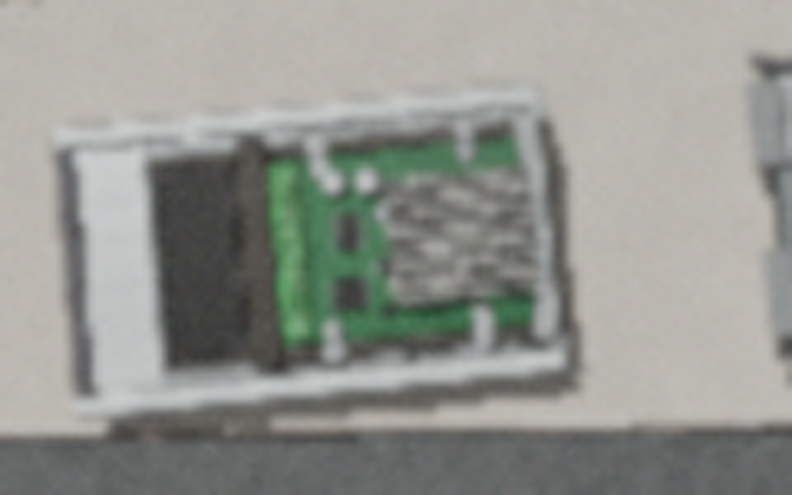

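The zoom shows the pad's rear edge midway at zoom pixel (157,262). The push bar's rear edge is at about (250,260), and the carrier is skewed about 5° clockwise from -y.

Run:
```python
from h import *
Z=lambda x,y:(225+x/6.6,200+y/6.6)
u=np.array([.087,-.996]);B=np.array([455,159.])
v=np.array([.996,.087])
for k,p,z in[("bar",(250,260),84),("barfront",(267,260),84),("padrear",(157,262),67),("tailF",(149,160),67),("frontrail",(540,220),75),("lipF",(68,150),66),("lipinner",(85,270),66),("exF",(545,95),66),("exN",(568,360),66),("rF",(55,140),66),("rN",(78,408),66)]:
    X=onz("top",Z(*p),z);print(k,X.round(1),"along",round((X[:2]-B)@u,1),"side",round((X[:2]-B)@v,1))
s=sense();M=Ro.from_rotvec(s["ee_rot"]).as_matrix()
t=np.array([455,162,218.]);print((M.T@(t-s["tcp_pos"])).round(1))
c=np.array([480,-128.]);print("catch",(c-B)@u,(c-B)@v)
```

```text
bar [454.4 138.3  84. ] along 20.5 side -2.4
barfront [454.4 131.4  84. ] along 27.5 side -3.0
padrear [454.1 178.3  67. ] along -19.3 side 0.8
tailF [496.6 181.6  67. ] along -18.9 side 43.4
frontrail [469.7  19.   75. ] along 140.8 side 2.5
lipF [501.1 215.4  66. ] along -52.1 side 50.9
lipinner [451.1 208.3  66. ] along -49.5 side 0.4
exF [522.1  16.3  66. ] along 148.0 side 54.4
exN [411.5   7.8  66. ] along 146.8 side -56.5
rF [505.4 220.8  66. ] along -57.1 side 55.5
rN [394.1 211.2  66. ] along -57.3 side -56.1
[-372.  -241.9    0.6]
catch 288.027 -0.0689999999999997
```

Call:
move_arm(
  hand=[1,1,1,1,1,1,1,1,1,1],
  delta_pos=[
    [-3.74,-2.46,0],
    [-3.74,-2.46,0],
    [-3.74,-2.46,0],
    [-3.74,-2.46,0],
    [-3.74,-2.46,0],
    [-3.74,-2.46,0],
    [-3.74,-2.46,0],
    [-3.74,-2.46,0],
    [-3.74,-2.46,0],
    [-3.74,-2.46,0],
  ],
  roll=[0,0,0,0,0,0,0,0,0,0],
  force=20,
)

```text
clock: 2.5
tcp_pos: [456.3, 156.1, 218.8]
ee_rot: [0.547, 3.093, 0.0]
wrist_force: [-0.2, 1.4, -0.4]
width: 0.014
grasp_force: 0.0
```

Call:
move_arm(
  hand=[1,1,1,1,1,1,1,1],
  delta_pos=[
    [0,0,1],
    [0,0,1],
    [0,0,1],
    [0,0,1],
    [0,0,1],
    [0,0,1],
    [0,0,1],
    [0,0,0],
  ],
  roll=[0.162,0.162,0.162,0.162,0.162,0.162,0.162,0],
)

```text
clock: 3.5
tcp_pos: [455.2, 157.3, 148.2]
ee_rot: [-2.121, -2.317, 0.002]
wrist_force: [0.5, 0.2, 0.6]
width: 0.007
grasp_force: 0.0
```

```bash
cat >> h.py <<'E'
u=np.array([.087,-.996]);B=np.array([455,159.]);v=np.array([.996,.087])
def st():
    s=sense();M=Ro.from_rotvec(s["ee_rot"]).as_matrix();d=s["tcp_pos"][:2]-B
    print("t",round(s["clock"],2),"tcp",s["tcp_pos"].round(1),"along",round(d@u,1),"side",round(d@v,1),"yawdeg",round(np.degrees(np.arctan2(M[1,1],M[0,1])),2),"zt",M[:,2].round(3),"F",s["wrist_force"].round(1),"Fu",round(s["wrist_force"][:2]@u,1),"w",round(s["width"],2),"q",s["joint_pos"].round(2))
    return s
E
python3 -c "
from h import *
st();im=snapshot('top');cv2.imwrite('pics/t2c.png',cv2.resize(im[190:290,220:350],None,fx=6,fy=6,interpolation=cv2.INTER_CUBIC))"
```

```text
t 3.5 tcp [455.2 157.3 148.2] along 1.7 side 0.0 yawdeg 5.05 zt [-0.001 -0.    -1.   ] F [0.5 0.2 0.6] Fu -0.1 w 0.01 q [ 0.24  0.32  1.89 -0.    0.93  0.15]
```

Call:
move_arm(
  hand=[1,1,1,1,1,1,1,1,1,1],
  delta_pos=[
    [0,0,1],
    [0,0,1],
    [0,0,1],
    [0,0,1],
    [0,0,1],
    [0,0,0.8],
    [0,0,0.6],
    [0,0,0.4],
    [0,0,0.2],
    [0,0,0],
  ],
  roll=[0,0,0,0,0,0,0,0,0,0],
)

```text
clock: 4.8
tcp_pos: [455.6, 157.4, 78.7]
ee_rot: [2.123, 2.316, 0.0]
wrist_force: [-0.7, 0.5, -0.4]
width: 0.005
grasp_force: 0.0
```

```bash
python3 -c "
from h import *
st();im=snapshot('scene');cv2.imwrite('pics/s2c.png',cv2.resize(im[150:250,230:350],None,fx=6,fy=6,interpolation=cv2.INTER_CUBIC))"
```

```text
t 4.8 tcp [455.6 157.4  78.7] along 1.6 side 0.4 yawdeg 4.98 zt [ 0.  0. -1.] F [-0.7  0.5 -0.4] Fu -0.6 w 0.0 q [ 0.24  0.44  1.94 -0.    0.76  0.15]
```

View pics/s2c.png

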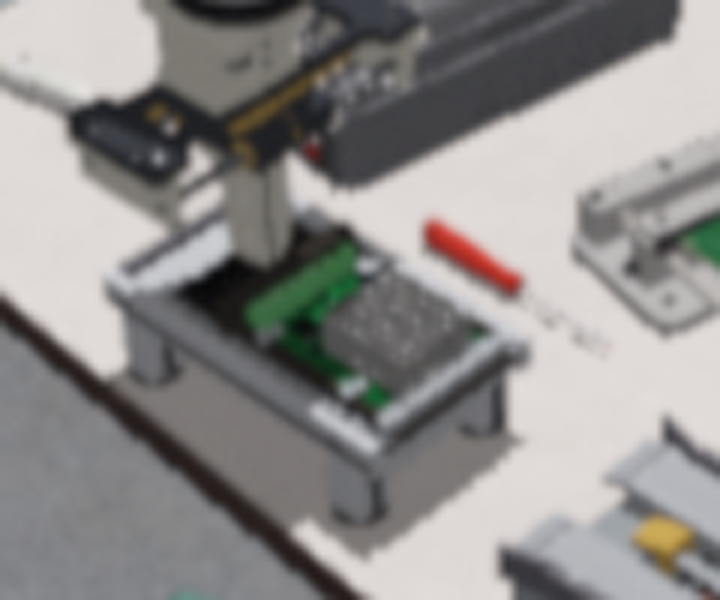

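The fingers stand over the pad behind the bar (zoom about (262,255)), and the parts and the gripper body are clear. Now I'll lower slowly.

Call:
move_arm(
  hand=[1,1,1,1,1,1,1,1,1,1],
  delta_pos=[
    [0,0,0.2],
    [0,0,0.2],
    [0,0,0.15],
    [0,0,0.06],
    [0,0,0.05],
    [0,0,0.05],
    [0,0,0.05],
    [0,0,0.05],
    [0,0,0.05],
    [0,0,0.05],
  ],
  roll=[0,0,0,0,0,0,0,0,0,0],
)

```text
clock: 6.1
tcp_pos: [455.5, 157.4, 69.5]
ee_rot: [-2.123, -2.316, 0.0]
wrist_force: [0.2, 0.0, 1.3]
width: 0.006
grasp_force: 0.0
```

Call:
move_arm(
  hand=[1,1,1],
  delta_pos=[
    [0,0,0.05],
    [0,0,0.05],
    [0,0,0.05],
  ],
  roll=[0,0,0],
)

```text
clock: 6.48
tcp_pos: [455.5, 157.4, 68.0]
ee_rot: [2.123, 2.316, -0.0]
wrist_force: [0.0, 0.0, -0.5]
width: 0.001
grasp_force: 0.0
```

Call:
move_arm(
  hand=[1,1],
  delta_pos=[
    [0,0,0.05],
    [0,0,0.05],
  ],
  roll=[0,0],
)

```text
clock: 6.72
tcp_pos: [455.5, 157.4, 67.0]
ee_rot: [-2.123, -2.316, -0.0]
wrist_force: [-0.1, -0.5, -0.5]
width: 0.009
grasp_force: 0.0
```

Call:
move_arm(
  hand=[1,1],
  delta_pos=[
    [0,0,0.03],
    [0,0,0.03],
  ],
  roll=[0,0],
)

```text
clock: 6.98
tcp_pos: [455.5, 157.4, 66.4]
ee_rot: [2.123, 2.316, -0.0]
wrist_force: [-0.5, -0.2, 0.2]
width: 0.006
grasp_force: 0.0
```

Call:
move_arm(
  hand=[1,1],
  delta_pos=[
    [0,0,0.04],
    [0,0,0.04],
  ],
  roll=[0,0],
)

```text
clock: 7.22
tcp_pos: [455.6, 157.4, 66.2]
ee_rot: [2.123, 2.316, 0.0]
wrist_force: [-4.8, -0.9, 15.3]
width: 0.007
grasp_force: 7.6
```

Call:
move_arm(
  hand=[1,1],
  delta_pos=[
    [0,0,0.03],
    [0,0,0],
  ],
  roll=[0,0],
)

```text
clock: 7.48
tcp_pos: [455.5, 157.4, 66.2]
ee_rot: [2.123, 2.316, 0.0]
wrist_force: [-4.9, -1.2, 14.8]
width: 0.003
grasp_force: 7.7
```

Call:
move_arm(
  hand=[1,1],
  delta_pos=[
    [0,0,-0.03],
    [0,0,0],
  ],
  roll=[0,0],
)

```text
clock: 7.72
tcp_pos: [455.5, 157.4, 66.2]
ee_rot: [2.123, 2.316, 0.0]
wrist_force: [-3.2, -1.2, 11.1]
width: 0.002
grasp_force: 5.3
```

```bash
python3 -c "
from h import *
st()"
```

```text
t 7.72 tcp [455.5 157.4  66.2] along 1.6 side 0.4 yawdeg 4.99 zt [ 0. -0. -1.] F [-3.2 -1.2 11.1] Fu 0.9 w 0.0 q [ 0.24  0.46  1.95 -0.    0.74  0.15]
```

Call:
move_arm(
  hand=[1,1,1,1,1,1,1],
  delta_pos=[
    [-0.05,0,0],
    [-0.1,0,0],
    [-0.1,0,0],
    [-0.1,0,0],
    [-0.1,0,0],
    [-0.1,0,0],
    [-0.1,0,0],
  ],
  roll=[0,0,0,0,0,0,0],
)

```text
clock: 8.6
tcp_pos: [456.7, 151.8, 66.3]
ee_rot: [2.123, 2.315, 0.004]
wrist_force: [-1.1, 7.2, 6.7]
width: 0.009
grasp_force: 4.3
```

```bash
python3 -c "
from h import *
st();im=snapshot('top')
cv2.imwrite('pics/t3c.png',cv2.resize(im[200:275,225:345],None,fx=6.6,fy=6.6,interpolation=cv2.INTER_CUBIC))
print(spot_in('top','carrier')[:1],spot_in('top','power_module')[:1])"
```

```text
t 8.6 tcp [456.7 151.8  66.3] along 7.3 side 1.1 yawdeg 4.96 zt [ 0.002  0.002 -1.   ] F [-1.1  7.2  6.7] Fu -7.3 w 0.01 q [0.22 0.46 1.95 0.   0.73 0.14]
[{'extent': [273.1, 214.4, 36.9, 39.3], 'confidence': 0.83}] [{'extent': [281.8, 229.1, 23.9, 16.3], 'confidence': 0.94}]
```

Call:
move_arm(
  hand=[1,1,1,1,1,1,1],
  delta_pos=[
    [-0.1,0,0],
    [-0.1,0,0],
    [-0.1,0,0],
    [-0.1,0,0],
    [-0.1,0,0],
    [-0.1,0,0],
    [-0.1,0,0],
  ],
  roll=[0,0,0,0,0,0,0],
)

```text
clock: 9.62
tcp_pos: [457.4, 144.8, 66.3]
ee_rot: [2.123, 2.315, 0.004]
wrist_force: [-0.3, 7.1, 5.3]
width: 0.006
grasp_force: 4.3
```

```bash
python3 -c "
from h import *
st();im=snapshot('top')
print(spot_in('top','power_module')[:1])"
```

```text
t 9.62 tcp [457.4 144.8  66.3] along 14.3 side 1.1 yawdeg 4.96 zt [ 0.002  0.002 -1.   ] F [-0.3  7.1  5.3] Fu -7.1 w 0.01 q [0.21 0.46 1.95 0.   0.73 0.12]
[{'extent': [285.4, 227.3, 24.0, 19.3], 'confidence': 0.87}]
```

Call:
move_arm(
  hand=[1,1,1,1,1,1,1,1,1,1],
  delta_pos=[
    [-0.12,0,0.02],
    [-0.15,0,0.02],
    [-0.2,0,0],
    [-0.2,0,0],
    [-0.2,0,0],
    [-0.2,0,0],
    [-0.2,0,0],
    [-0.2,0,0],
    [-0.2,0,0],
    [-0.2,0,0],
  ],
  roll=[0,0,0,0,0,0,0,0,0,0],
)

```text
clock: 10.98
tcp_pos: [459.4, 126.4, 66.3]
ee_rot: [2.123, 2.315, 0.005]
wrist_force: [-0.7, 9.1, 10.5]
width: 0.007
grasp_force: 6.3
```

```bash
python3 -c "
from h import *
st();im=snapshot('top')
print(spot_in('top','power_module')[:1])
cv2.imwrite('pics/t4c.png',cv2.resize(im[195:270,235:355],None,fx=6.6,fy=6.6,interpolation=cv2.INTER_CUBIC))"
```

```text
t 10.97 tcp [459.4 126.4  66.3] along 32.8 side 1.6 yawdeg 4.95 zt [ 0.003  0.002 -1.   ] F [-0.7  9.1 10.5] Fu -9.1 w 0.01 q [0.17 0.45 1.96 0.   0.73 0.08]
[{'extent': [290.9, 225.8, 24.1, 19.6], 'confidence': 0.78}]
```

View pics/t4c.png

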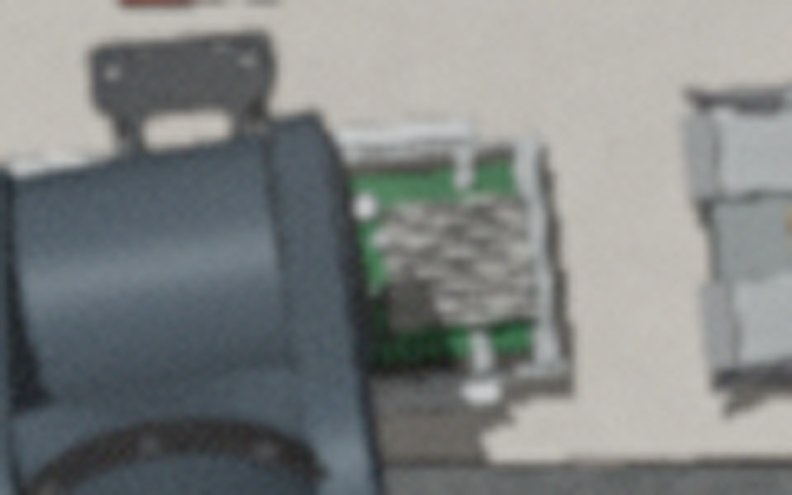

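The nose is now about 29 mm past the stand edge (zoom x about 558, edge at about 490). The preheater entry is at about zoom x 707, roughly 88 mm past the edge. I'll keep pressing.

Call:
move_arm(
  hand=[1,1,1,1,1,1,1,1,1,1],
  delta_pos=[
    [-0.2,0,0],
    [-0.2,0,0],
    [-0.2,0,0],
    [-0.2,0,0],
    [-0.2,0,0],
    [-0.2,0,0],
    [-0.2,0,0],
    [-0.2,0,0],
    [-0.2,0,0],
    [-0.2,0,0],
  ],
  roll=[0,0,0,0,0,0,0,0,0,0],
)

```text
clock: 12.32
tcp_pos: [461.1, 106.5, 66.2]
ee_rot: [2.123, 2.315, 0.005]
wrist_force: [-0.3, 9.2, 10.7]
width: 0.005
grasp_force: 6.6
```

```bash
python3 -c "
from h import *
st()"
```

```text
t 12.32 tcp [461.1 106.5  66.2] along 52.8 side 1.5 yawdeg 4.95 zt [ 0.003  0.002 -1.   ] F [-0.3  9.2 10.7] Fu -9.2 w 0.0 q [0.13 0.45 1.97 0.   0.72 0.04]
```

Call:
move_arm(
  hand=[1,1,1,1,1,1,1,1,1,1],
  delta_pos=[
    [-0.2,0,0],
    [-0.2,0,0],
    [-0.2,0,0],
    [-0.2,0,0],
    [-0.2,0,0],
    [-0.2,0,0],
    [-0.2,0,0],
    [-0.2,0,0],
    [-0.2,0,0],
    [-0.2,0,0],
  ],
  roll=[0,0,0,0,0,0,0,0,0,0],
)

```text
clock: 13.58
tcp_pos: [462.9, 86.6, 66.3]
ee_rot: [2.123, 2.315, 0.005]
wrist_force: [-1.2, 10.5, 11.2]
width: 0.005
grasp_force: 6.8
```

Call:
move_arm(
  hand=[1,1,1,1,1,1,1,1],
  delta_pos=[
    [-0.2,0,0],
    [-0.2,0,0],
    [-0.2,0,0],
    [-0.2,0,0],
    [-0.15,0,0],
    [-0.15,0,0],
    [-0.15,0,0],
    [-0.15,0,0],
  ],
  roll=[0,0,0,0,0,0,0,0],
)

```text
clock: 14.58
tcp_pos: [464.0, 72.6, 66.2]
ee_rot: [2.123, 2.315, 0.005]
wrist_force: [-1.8, 11.0, 11.7]
width: 0.009
grasp_force: 6.9
```

```bash
python3 -c "
from h import *
st();im=snapshot('scene')
cv2.imwrite('pics/s5c.png',cv2.resize(im[170:260,250:370],None,fx=6.6,fy=6.6,interpolation=cv2.INTER_CUBIC))"
```

```text
t 14.57 tcp [464.   72.6  66.2] along 86.8 side 1.5 yawdeg 4.95 zt [ 0.003  0.002 -1.   ] F [-1.8 11.  11.7] Fu -11.1 w 0.01 q [ 0.06  0.44  1.98  0.    0.72 -0.03]
```

View pics/s5c.png

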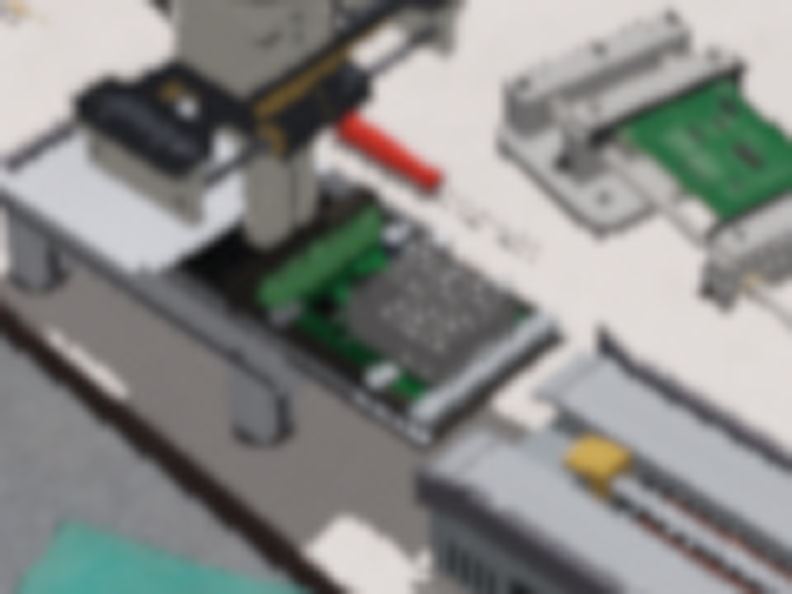

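The carrier is level over the gap, with its nose just short of the entry (zoom about (490,395)). Continuing under pressure until it is past the lead-in.

Call:
move_arm(
  hand=[1,1,1,1,1,1,1,1,1,1],
  delta_pos=[
    [-0.15,0,0],
    [-0.15,0,0],
    [-0.15,0,0],
    [-0.15,0,0],
    [-0.15,0,0],
    [-0.15,0,0],
    [-0.15,0,0],
    [-0.15,0,0],
    [-0.15,0,0],
    [-0.15,0,0],
  ],
  roll=[0,0,0,0,0,0,0,0,0,0],
)

```text
clock: 15.88
tcp_pos: [465.3, 57.7, 66.2]
ee_rot: [2.123, 2.315, 0.005]
wrist_force: [-0.7, 11.4, 12.7]
width: 0.005
grasp_force: 7.1
```

Call:
move_arm(
  hand=[1,1,1,1,1,1,1,1],
  delta_pos=[
    [-0.15,0,0],
    [-0.15,0,0],
    [-0.15,0,0],
    [-0.15,0,0],
    [-0.15,0,0],
    [-0.15,0,0],
    [-0.15,0,0],
    [-0.15,0,0],
  ],
  roll=[0,0,0,0,0,0,0,0],
)

```text
clock: 16.88
tcp_pos: [466.4, 45.7, 66.3]
ee_rot: [2.123, 2.315, 0.005]
wrist_force: [-0.4, 12.2, 13.1]
width: 0.005
grasp_force: 7.9
```

```bash
python3 -c "
from h import *
st();im=snapshot('top')
cv2.imwrite('pics/t6c.png',cv2.resize(im[195:270,270:390],None,fx=6.6,fy=6.6,interpolation=cv2.INTER_CUBIC))"
```

```text
t 16.88 tcp [466.4  45.7  66.3] along 113.8 side 1.5 yawdeg 4.94 zt [ 0.003  0.002 -1.   ] F [-0.4 12.2 13.1] Fu -12.1 w 0.0 q [-0.    0.44  1.98  0.    0.72 -0.09]
```

View pics/t6c.png

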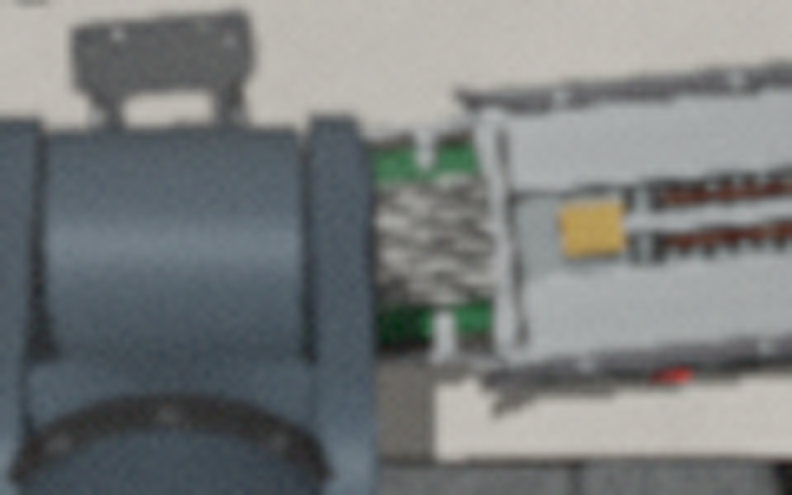

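The nose is about 16 mm onto the preheater (zoom x about 515) and centred between the rails. The catch ramp begins at about x 562. I'll advance a little and ease the pressure.

Call:
move_arm(
  hand=[1,1,1,1,1,1,1,1,1],
  delta_pos=[
    [-0.15,0,0],
    [-0.15,0,0],
    [-0.15,0,0],
    [-0.15,0,0],
    [-0.15,0,-0.01],
    [-0.15,0,-0.02],
    [-0.15,0,-0.02],
    [-0.15,0,-0.02],
    [-0.1,0,0],
  ],
  roll=[0,0,0,0,0,0,0,0,0],
)

```text
clock: 18.05
tcp_pos: [466.9, 32.3, 66.3]
ee_rot: [2.123, 2.316, 0.002]
wrist_force: [0.4, 6.0, 5.4]
width: 0.004
grasp_force: 3.8
```

```bash
python3 -c "
from h import *
st()"
```

```text
t 18.05 tcp [466.9  32.3  66.3] along 127.3 side 0.8 yawdeg 4.97 zt [ 0.001  0.001 -1.   ] F [0.4 6.  5.4] Fu -6.0 w 0.0 q [-0.03  0.44  1.98  0.    0.72 -0.12]
```

Call:
move_arm(
  hand=[1,1,1,1,1,1],
  delta_pos=[
    [-0.1,0,-0.01],
    [-0.1,0,-0.01],
    [-0.1,0,-0.01],
    [-0.1,0,-0.01],
    [-0.1,0,0],
    [-0.1,0,0],
  ],
  roll=[0,0,0,0,0,0],
)

```text
clock: 18.8
tcp_pos: [466.9, 25.7, 66.3]
ee_rot: [-2.123, -2.316, 0.0]
wrist_force: [-0.5, 5.1, 2.9]
width: 0.006
grasp_force: 2.6
```

```bash
python3 -c "
from h import *
st()"
```

```text
t 18.8 tcp [466.9  25.7  66.3] along 133.9 side 0.3 yawdeg 4.98 zt [-0.  0. -1.] F [-0.5  5.1  2.9] Fu -5.1 w 0.01 q [-0.04  0.44  1.98  0.    0.72 -0.13]
```

Call:
move_arm(
  hand=[1,1,1,1,1,1],
  delta_pos=[
    [-0.1,0,-0.01],
    [-0.1,0,-0.01],
    [-0.1,0,-0.02],
    [-0.1,0,-0.02],
    [-0.1,0,-0.02],
    [-0.1,0,0],
  ],
  roll=[0,0,0,0,0,0],
)

```text
clock: 19.55
tcp_pos: [467.5, 19.7, 67.1]
ee_rot: [-2.123, -2.316, 0.0]
wrist_force: [-0.3, 2.9, -1.6]
width: 0.006
grasp_force: 1.2
```

```bash
python3 -c "
from h import *
st()"
```

```text
t 19.55 tcp [467.5  19.7  67.1] along 139.9 side 0.3 yawdeg 4.98 zt [-0. -0. -1.] F [-0.3  2.9 -1.6] Fu -2.9 w 0.01 q [-0.06  0.44  1.98 -0.    0.72 -0.14]
```

Call:
move_arm(
  hand=[1,1,1,1,1,1,1,1,1,1],
  delta_pos=[
    [-0.15,0,0],
    [-0.15,0,0],
    [-0.15,0,0],
    [-0.15,0,0],
    [-0.15,0,0],
    [-0.15,0,0],
    [-0.15,0,0],
    [-0.15,0,0],
    [-0.15,0,0],
    [-0.15,0,0],
  ],
  roll=[0,0,0,0,0,0,0,0,0,0],
)

```text
clock: 20.8
tcp_pos: [468.8, 4.7, 67.2]
ee_rot: [2.123, 2.316, 0.0]
wrist_force: [0.7, 3.2, -1.7]
width: 0.007
grasp_force: 1.3
```

```bash
python3 -c "
from h import *
st()"
```

```text
t 20.8 tcp [468.8   4.7  67.2] along 154.9 side 0.4 yawdeg 4.98 zt [ 0. -0. -1.] F [ 0.7  3.2 -1.7] Fu -3.1 w 0.01 q [-0.09  0.44  1.98 -0.    0.72 -0.18]
```

Call:
move_arm(
  hand=[1,1,1,1,1,1,1,1,1,1],
  delta_pos=[
    [-0.15,0,0],
    [-0.15,0,0],
    [-0.15,0,0],
    [-0.15,0,0],
    [-0.15,0,0],
    [-0.15,0,0],
    [-0.15,0,0],
    [-0.15,0,0],
    [-0.15,0,0],
    [-0.15,0,0],
  ],
  roll=[0,0,0,0,0,0,0,0,0,0],
)

```text
clock: 22.05
tcp_pos: [470.1, -10.3, 67.1]
ee_rot: [-2.123, -2.316, 0.0]
wrist_force: [0.3, 2.5, -2.0]
width: 0.003
grasp_force: 1.1
```

Call:
move_arm(
  hand=[1,1,1,1,1,1,1,1,1,1],
  delta_pos=[
    [-0.15,0,0],
    [-0.15,0,0],
    [-0.15,0,0],
    [-0.15,0,0],
    [-0.15,0,0],
    [-0.15,0,0],
    [-0.15,0,0],
    [-0.15,0,0],
    [-0.15,0,0],
    [-0.15,0,0],
  ],
  roll=[0,0,0,0,0,0,0,0,0,0],
)

```text
clock: 23.3
tcp_pos: [471.4, -25.2, 67.2]
ee_rot: [2.123, 2.316, 0.0]
wrist_force: [-1.3, 2.6, 0.0]
width: 0.009
grasp_force: 1.6
```

```bash
python3 -c "
from h import *
st();im=snapshot('scene')
cv2.imwrite('pics/s7c.png',cv2.resize(im[170:290,270:430],None,fx=5,fy=5,interpolation=cv2.INTER_CUBIC))"
```

```text
t 23.3 tcp [471.4 -25.2  67.2] along 184.9 side 0.4 yawdeg 4.99 zt [ 0.  0. -1.] F [-1.3  2.6  0. ] Fu -2.7 w 0.01 q [-0.15  0.44  1.97  0.    0.73 -0.24]
```

View pics/s7c.png

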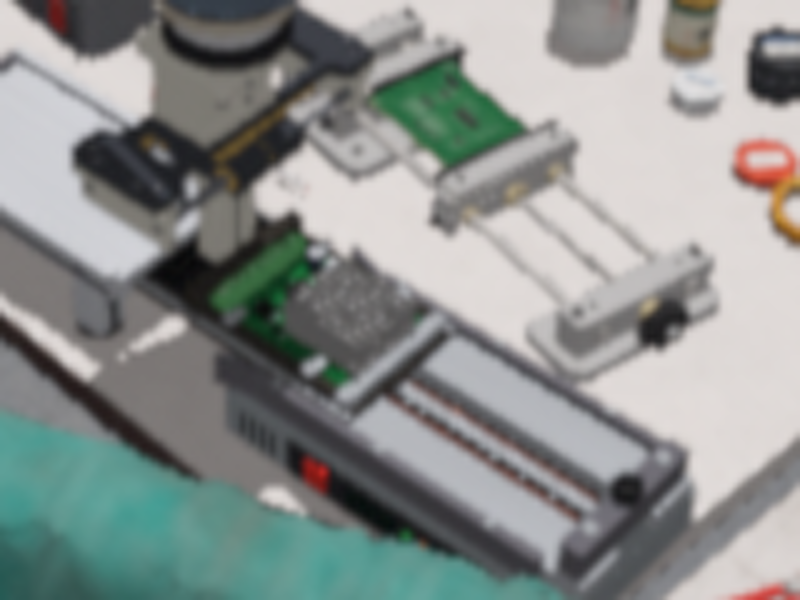

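The carrier is off the stand, level on the preheater and between its rails, with the tail clear of the stand. I'll push on.

Call:
move_arm(
  hand=[1,1,1,1,1,1,1,1,1,1],
  delta_pos=[
    [-0.2,0,0],
    [-0.2,0,0],
    [-0.2,0,0],
    [-0.2,0,0],
    [-0.2,0,0],
    [-0.2,0,0],
    [-0.2,0,0],
    [-0.2,0,0],
    [-0.2,0,0],
    [-0.2,0,0],
  ],
  roll=[0,0,0,0,0,0,0,0,0,0],
)

```text
clock: 24.6
tcp_pos: [473.2, -45.1, 67.1]
ee_rot: [-2.123, -2.316, -0.0]
wrist_force: [0.2, 3.9, 0.5]
width: 0.006
grasp_force: 2.1
```

Call:
move_arm(
  hand=[1,1,1,1,1,1,1,1,1,1],
  delta_pos=[
    [-0.2,0,0],
    [-0.2,0,0],
    [-0.2,0,0],
    [-0.2,0,0],
    [-0.2,0,0],
    [-0.2,0,0],
    [-0.2,0,0],
    [-0.2,0,0],
    [-0.2,0,0],
    [-0.2,0,0],
  ],
  roll=[0,0,0,0,0,0,0,0,0,0],
)

```text
clock: 25.85
tcp_pos: [474.9, -65.1, 67.2]
ee_rot: [2.123, 2.316, 0.0]
wrist_force: [0.5, 4.7, 2.4]
width: 0.008
grasp_force: 2.5
```

```bash
python3 -c "
from h import *
st()"
```

```text
t 25.85 tcp [474.9 -65.1  67.2] along 224.9 side 0.4 yawdeg 4.98 zt [ 0.  0. -1.] F [0.5 4.7 2.4] Fu -4.6 w 0.01 q [-0.23  0.45  1.95  0.    0.74 -0.32]
```

Call:
move_arm(
  hand=[1,1,1,1,1,1,1,1,1,1],
  delta_pos=[
    [-0.2,0,-0.01],
    [-0.2,0,-0.01],
    [-0.2,0,-0.01],
    [-0.2,0,0],
    [-0.2,0,0],
    [-0.2,0,0],
    [-0.2,0,0],
    [-0.2,0,0],
    [-0.2,0,0],
    [-0.2,0,0],
  ],
  roll=[0,0,0,0,0,0,0,0,0,0],
)

```text
clock: 27.1
tcp_pos: [476.6, -85.0, 67.4]
ee_rot: [-2.123, -2.316, 0.0]
wrist_force: [0.2, 1.4, -1.3]
width: 0.005
grasp_force: 1.2
```

```bash
python3 -c "
from h import *
st()"
```

```text
t 27.1 tcp [476.6 -85.   67.4] along 244.9 side 0.3 yawdeg 4.99 zt [-0.  0. -1.] F [ 0.2  1.4 -1.3] Fu -1.4 w 0.01 q [-0.27  0.46  1.94 -0.    0.74 -0.36]
```

Call:
move_arm(
  hand=[1,1,1,1,1,1,1,1,1,1],
  delta_pos=[
    [-0.2,0,0],
    [-0.2,0,0],
    [-0.2,0,0],
    [-0.2,0,0],
    [-0.2,0,0],
    [-0.2,0,0],
    [-0.2,0,0],
    [-0.2,0,0],
    [-0.2,0,0],
    [-0.2,0,0],
  ],
  roll=[0,0,0,0,0,0,0,0,0,0],
)

```text
clock: 28.35
tcp_pos: [478.4, -104.9, 67.4]
ee_rot: [2.123, 2.316, 0.0]
wrist_force: [-0.7, 3.1, -0.8]
width: 0.005
grasp_force: 1.2
```

```bash
python3 -c "
from h import *
st();im=snapshot('top')
cv2.imwrite('pics/t8c.png',cv2.resize(im[180:270,320:450],None,fx=6,fy=6,interpolation=cv2.INTER_CUBIC))"
```

```text
t 28.35 tcp [ 478.4 -104.9   67.4] along 264.9 side 0.3 yawdeg 4.99 zt [ 0. -0. -1.] F [-0.7  3.1 -0.8] Fu -3.2 w 0.01 q [-0.31  0.47  1.93 -0.    0.75 -0.4 ]
```

View pics/t8c.png

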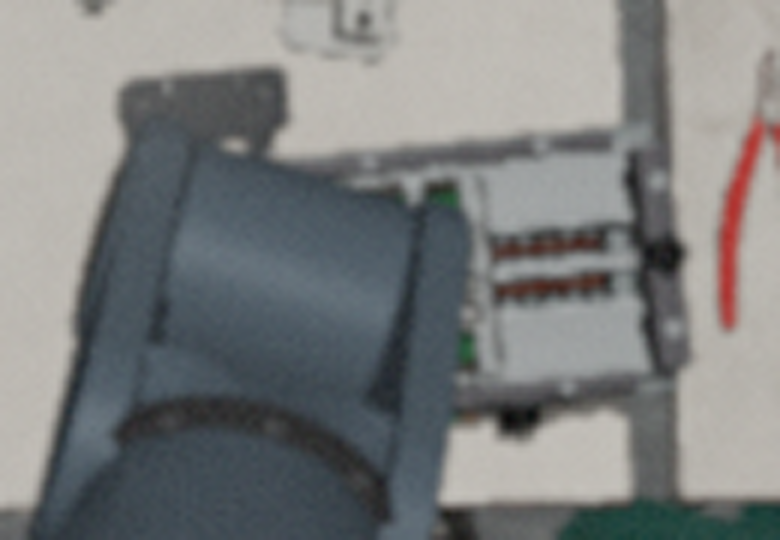

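The nose is at zoom x about 495 and the stop face at about 637, so roughly 60–65 mm remain. I'll go 40 mm at the same pace and then creep.

Call:
move_arm(
  hand=[1,1,1,1,1,1,1,1,1,1],
  delta_pos=[
    [-0.2,0,0],
    [-0.2,0,0],
    [-0.2,0,0],
    [-0.2,0,0],
    [-0.2,0,0],
    [-0.2,0,0],
    [-0.2,0,0],
    [-0.2,0,0],
    [-0.2,0,0],
    [-0.2,0,0],
  ],
  roll=[0,0,0,0,0,0,0,0,0,0],
)

```text
clock: 29.65
tcp_pos: [480.1, -124.8, 67.4]
ee_rot: [-2.123, -2.316, 0.0]
wrist_force: [-0.1, 2.9, -1.9]
width: 0.003
grasp_force: 1.4
```

Call:
move_arm(
  hand=[1,1,1,1,1,1,1,1,1,1],
  delta_pos=[
    [-0.2,0,0],
    [-0.2,0,0],
    [-0.2,0,0],
    [-0.2,0,0],
    [-0.2,0,0],
    [-0.2,0,0],
    [-0.2,0,0],
    [-0.2,0,0],
    [-0.15,0,0],
    [-0.1,0,0],
  ],
  roll=[0,0,0,0,0,0,0,0,0,0],
)

```text
clock: 30.9
tcp_pos: [481.7, -143.2, 67.4]
ee_rot: [-2.123, -2.316, -0.0]
wrist_force: [0.3, 2.7, -1.2]
width: 0.006
grasp_force: 1.4
```

Call:
move_arm(
  hand=[1,1,1,1,1,1],
  delta_pos=[
    [-0.1,0,0],
    [-0.1,0,0],
    [-0.1,0,0],
    [-0.1,0,0],
    [-0.1,0,0],
    [-0.1,0,0],
  ],
  roll=[0,0,0,0,0,0],
)

```text
clock: 31.65
tcp_pos: [482.2, -149.2, 67.4]
ee_rot: [-2.123, -2.316, 0.0]
wrist_force: [0.3, 2.5, -0.4]
width: 0.007
grasp_force: 1.4
```

Call:
move_arm(
  hand=[1,1,1,1,1,1,1,1],
  delta_pos=[
    [-0.08,0,0],
    [-0.08,0,0],
    [-0.08,0,0],
    [-0.08,0,0],
    [-0.08,0,0],
    [-0.08,0,0],
    [-0.08,0,0],
    [-0.08,0,0],
  ],
  roll=[0,0,0,0,0,0,0,0],
)

```text
clock: 32.65
tcp_pos: [482.8, -155.6, 67.4]
ee_rot: [-2.123, -2.316, 0.0]
wrist_force: [-0.8, 3.1, -0.9]
width: 0.007
grasp_force: 1.4
```

Call:
move_arm(
  hand=[1,1,1,1,1,1],
  delta_pos=[
    [-0.08,0,0],
    [-0.08,0,0],
    [-0.08,0,0],
    [-0.06,0,0],
    [-0.06,0,0],
    [-0.06,0,0],
  ],
  roll=[0,0,0,0,0,0],
)

```text
clock: 33.4
tcp_pos: [483.2, -159.7, 67.4]
ee_rot: [-2.123, -2.316, 0.0]
wrist_force: [-0.7, 2.8, 0.1]
width: 0.004
grasp_force: 1.5
```

Call:
move_arm(
  hand=[1,1,1,1,1,1],
  delta_pos=[
    [-0.06,0,0],
    [-0.06,0,0],
    [-0.06,0,0],
    [-0.06,0,0],
    [-0.06,0,0],
    [-0.06,0,0],
  ],
  roll=[0,0,0,0,0,0],
)

```text
clock: 34.15
tcp_pos: [483.5, -163.3, 67.4]
ee_rot: [-2.123, -2.316, -0.0]
wrist_force: [-0.5, 3.6, 0.0]
width: 0.006
grasp_force: 1.5
```

Call:
move_arm(
  hand=[1,1,1,1,1],
  delta_pos=[
    [-0.06,0,0],
    [-0.06,0,0],
    [-0.06,0,0],
    [-0.06,0,0],
    [-0.06,0,0],
  ],
  roll=[0,0,0,0,0],
)

```text
clock: 34.78
tcp_pos: [483.7, -166.3, 67.4]
ee_rot: [-2.123, -2.316, -0.0]
wrist_force: [0.2, 3.2, -0.5]
width: 0.008
grasp_force: 1.5
```

Call:
move_arm(
  hand=[1,1,1,1,1],
  delta_pos=[
    [-0.06,0,0],
    [-0.06,0,0],
    [-0.06,0,0],
    [-0.06,0,0],
    [-0.06,0,0],
  ],
  roll=[0,0,0,0,0],
)

```text
clock: 35.4
tcp_pos: [484.0, -169.3, 67.5]
ee_rot: [2.123, 2.316, 0.0]
wrist_force: [-0.4, 2.9, -1.0]
width: 0.001
grasp_force: 1.5
```

Call:
move_arm(
  hand=[1,1,1,1,1],
  delta_pos=[
    [-0.06,0,0],
    [-0.06,0,0],
    [-0.06,0,0],
    [-0.06,0,0],
    [-0.06,0,0],
  ],
  roll=[0,0,0,0,0],
)

```text
clock: 36.02
tcp_pos: [484.1, -171.2, 67.4]
ee_rot: [-2.122, -2.314, -0.002]
wrist_force: [0.4, 14.3, 4.5]
width: 0.008
grasp_force: 7.1
```

The push force rose to 14 N with the advance stalling, so the carrier is at the stop. Backing off, then up.

Call:
move_arm(
  hand=[1,1,1,1,1,1,1,1,1,1],
  delta_pos=[
    [0,0,0],
    [0.06,0,-0.01],
    [0.1,0,-0.03],
    [0.1,0,-0.1],
    [0.1,0,-0.2],
    [0.1,0,-0.3],
    [0,0,-0.6],
    [0,0,-1],
    [0,0,-2],
    [0,0,-3],
  ],
  roll=[0,0,0,0,0,0,0,0,0,0],
)

```text
clock: 37.28
tcp_pos: [483.5, -167.5, 140.6]
ee_rot: [-2.122, -2.315, 0.0]
wrist_force: [0.3, -0.7, 1.3]
width: 0.005
grasp_force: 0.0
```

Call:
move_arm(
  hand=[1,1,1,1,1,1,1,1],
  delta_pos=[
    [0,0,-3],
    [2,0,-3],
    [4,0,-3],
    [5,0,0],
    [5,0,0],
    [5,0,0],
    [5,0,0],
    [0,0,0],
  ],
  roll=[0,0,0,0,0,0,0,0],
)

```text
clock: 38.28
tcp_pos: [460.8, 93.7, 230.5]
ee_rot: [2.118, 2.32, 0.001]
wrist_force: [0.5, -0.6, -0.1]
width: 0.008
grasp_force: 0.0
```

```bash
python3 -c "
from h import *
st();im=snapshot('top')
a=cv2.resize(im[190:260,330:450],None,fx=5,fy=4.2,interpolation=cv2.INTER_CUBIC)
im=snapshot('scene')
b=cv2.resize(im[215:285,310:430],None,fx=5,fy=4.2,interpolation=cv2.INTER_CUBIC)
cv2.imwrite('pics/f9.png',np.vstack([a,b]))"
```

```text
t 38.27 tcp [460.8  93.7 230.5] along 65.5 side 0.1 yawdeg 5.2 zt [ 0.001  0.    -1.   ] F [ 0.5 -0.6 -0.1] Fu 0.7 w 0.01 q [0.1  0.19 1.84 0.   1.11 0.01]
```

View pics/f9.png

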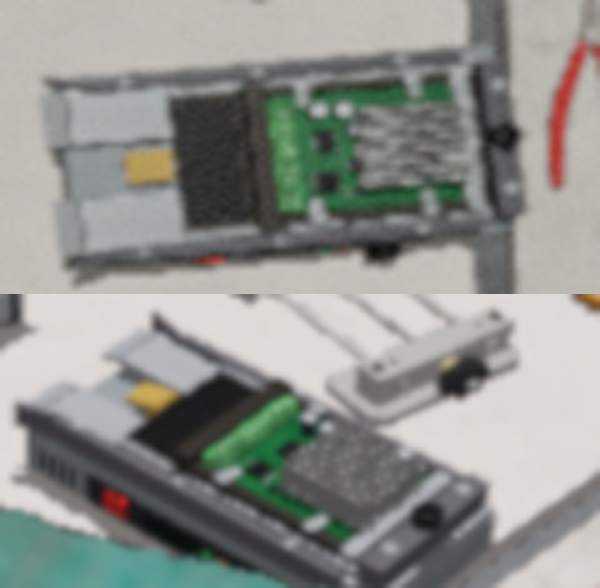

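The top view shows the whole brass catch (x 123–175, its full length) directly behind the carrier's tail. The nose is against the stop and the other things on the bench are untouched.

```bash
python3 -c "
from plant import *
print(hand_in())"
```

```text
the job is handed in; nothing more can be done
None
```

The carrier is home against the end stop with the brass catch showing up behind its tail, and the job was handed in at about 38 s with the arm clear; no verdict came back.

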